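# Load a tray of glass paperweights through the kiln gate

## Task

Load the tray of glass paperweights into the cold kiln without gripping or lifting anything: push the gate's long hand bar aside with one finger to swing the gate up and, keeping the gate up with that finger, push the tray by its upright end plate with the other finger along the guide and into the kiln until it is fully home against the stop. Then let the gate swing shut behind the tray, across its strap, and stand clear. The gate must not touch the tray or the glass, the paperweights stay standing on the tray and are not touched, and everything else on the bench stays where it is.

Things in the scene. Friction and masses are not known exactly. Their poses are not given: they have to be found in the camera images.
- kiln: Fixed bench kiln with its loading guide. Origin on the bench, on the guide's centre line, at the gate; +y is the way the tray travels in, +x points across the guide to the hinge side (away from the robot), z up. Lengths below in mm in this frame. Casing y 6 to 336, x -115 to 225, 222 high, vent plug to 260; a control panel, x 120 to 205, stands 10 proud of its face. Mouth x -60 to 60, z 10 to 98.
- guide_end (a point): Outer end of the guide's centre line, on the bed: 360 mm before the gate, 10 mm above the bench. The flat bed (x -75 to 105) runs from here to the gate between two rails with inner faces at x -58 and 58, tops at z 34. Three bearing blocks of the gate's shaft, tops at z 34, stand at x 68 to 92, y -335, -175, -20. Only the gate and its hand bar stand higher.
- kiln_stop (a point): The stop inside the kiln: the middle of the foot of the lip face that the tray's front wall meets, on the bed, 110 mm past the gate along the kiln's +y.
- gate (a joint): Angle of the gate on its shaft, rad: 0 shut (as at the start), grows as it swings up sideways like a barrier, free end (-x) first; end stop 1.35. From 0.9 the loaded tray passes clear; 1.1 to 1.2 is comfortable. A spring and its weight swing it shut when let go (about 3 to 8 N at the hand bar).
- gate_hinge (a point): Axis of the gate's shaft, at the gate: x 80, y 0, z 25 in the kiln frame; the shaft (10 mm round) runs along the kiln's y, out to y -339. The leaf is a 6 mm steel plate across the guide at y -3 to 3; shut, it covers x -60 to 60, z 20 to 87, so the tray's walls and paperweights are blocked while its flat strap fits underneath.
- gate_bar (a point): Point on the axis of the gate's hand bar, 180 mm before the gate: a 10 mm round bar along the kiln's y from y -338 to -22, on two 8 mm arms (y -330 and -30) from the shaft. Pushing it to +x swings the gate up. At angle q its axis is at x = 80 + 50 sin(q - 0.611), z = 25 + 50 cos(q - 0.611) mm, kiln frame: shut x 51, z 66; at 1.15 rad x 106, z 68.
- gate_tip (a point): Lower corner of the gate leaf at its free end; shut, at x = -60, z = 20 mm in the kiln frame. It rises as the gate opens.
- tray: Loose steel tray on the bed, 0.3 to 0.65 kg empty, holding three paperweights. Origin: centre of the pan's underside; +y its front, as the kiln's +y. Pan 110 (x) by 90 mm (y), walls 18 high, floor 3 thick. Behind it a flat strap 40 wide, 4 thick, ends in an upright end plate. Its front starts 30 to 80 mm before the gate. Home: origin 65 mm past the gate, front wall against the stop.
- tray_push (a point): Middle of the rear face of the tray's upright end plate, where it is pushed: 140 mm behind the tray's origin, 35 mm above its underside. The plate is 80 mm wide (x -40 to 40), 70 high, 4 thick. With the tray home it is still outside, 75 mm before the gate, and the gate shuts across the strap between pan and plate.
- glass_a: Domed clear glass paperweight standing loose in the tray, 36 mm diameter, 45 mm high, 0.1 kg; origin at the centre of its underside, z its axis. About x = -24, y = -19 mm from the tray's origin.
- glass_b: The same, about x = +24, y = -19 mm from the tray's origin.
- glass_c: The same in amber glass, about x = 0, y = +21 mm from the tray's origin.
- spare_glass: Bystander: a round amber glass paperweight, 48 mm diameter, 42 mm high, on the bench on the robot's side of the guide.
- carbon_block: Bystander: a black carbon block 70 x 50 x 30 mm, on the bench beyond the hinge side of the guide.
- wood_block: Bystander: a dark wooden shaping block 60 x 45 x 38 mm with a 100 mm round handle, on the bench beyond the hinge side of the guide.
- tin: Bystander: an open steel tin, 72 mm diameter, 65 mm high, on the bench beyond the hinge side of the guide.
- skimmer: Bystander: a slotted skimmer with a green wrapped handle, 255 mm long, lying on the bench beyond the outer end of the guide.
- tongs: Bystander: dark steel spring tongs, 230 mm long, lying on the bench beyond the outer end of the guide.
- oil_bottle: Bystander: a green bottle, 54 mm diameter, 130 mm high, standing on the bench beyond the outer end of the guide, on the far side.
Things that resemble listed ones, but are neither listed nor needed, are in the scene too. Leave any blue or purple look-alike of the glass_a alone.

How it is judged (in metres and radians):
On the way, in this order (a step that is already met when the one before it is completed fails the run):
1. a finger holds the gate up (0.9 rad or more) while the tray still waits in front of it (value of joint gate above 0.9 rad and contact force between the fingers and gate above 0.2 N and y of tray in the frame of kiln below -0.05 m), for 0.1 s.
2. with the gate still held up by a finger, the tray reaches the stop (front wall within 8 mm of it) (value of joint gate above 0.9 rad and contact force between the fingers and gate above 0.2 N and y of tray in the frame of kiln between 0.057 and 0.07 m), for 0.1 s.
At the end, for the whole second after the job is handed in: The tray stands home on the bed, its front within 8 mm of the stop, and at rest; the gate is shut behind its pan (angle under 0.06 rad) and still; the three paperweights stand upright and still on the tray (y of tray in the frame of kiln between 0.057 and 0.07 m and value of joint gate below 0.06 rad and velocity of joint gate between -0.05 and 0.05 rad/s and linear speed of each of tray, glass_a, glass_b, glass_c below 0.01 m/s and angle between each of glass_a, glass_b, glass_c's own z axis and vertical below 0.15 rad and horizontal distance between each of glass_a, glass_b, glass_c and tray below 0.06 m); the robot touches nothing.
It fails at once if the gate touches the tray or a paperweight (contact force between any of tray, glass_a, glass_b, glass_c and gate above 0.8 N).
It fails at once if the tray is lifted off the bed or tipped (z of tray in the frame of kiln above 0.02 m or angle between tray's own z axis and vertical above 0.12 rad).
It fails at once if a paperweight is touched, lifted or toppled (contact force between any of glass_a, glass_b, glass_c and the arm above 0.5 N or contact force between any of glass_a, glass_b, glass_c and the fingers above 0.5 N or z of any of glass_a, glass_b, glass_c in the frame of tray above 0.012 m or angle between any of glass_a, glass_b, glass_c's own z axis and vertical above 0.35 rad).
It fails at once if something else on the bench is moved more than 15 mm (distance of any of spare_glass, skimmer, wood_block, tongs, tin, carbon_block, oil_bottle from where it was at the start of the episode above 0.015 m).
It also fails if it takes over 45 s, if anything falls off the work surface, if the arm or the gripper's body presses on something with over 40 N, if the wrist force passes 120 N, or if a joint passes its speed limit or range.

## Robot

A 7-joint arm with a two-finger parallel gripper is mounted at the origin on the work surface. World frame = base frame: x ahead of the robot, y to its left, z up, the work surface at z = 0. Lengths are in mm, angles in rad, forces in N, time in s.
With the tool pointing down it reaches from about 425 to 950 mm from the base axis. Payload 4.7 kg.
Tool frame: the origin (TCP) lies midway between the tips of the shut fingers; the grasp point (between the pads) lies 19 mm behind it; z points along the fingers, y is the direction in which the jaws open and shut (so a half turn about z gives the same grasp; the last joint's range is limited). The gripper opens to 87 mm and grips with 3 to 60 N. Pads are 19 mm wide; open, the fingers measure 117 mm over their backs; the gripper's body (75 mm by 190 mm) begins 51 mm behind the grasp point.
Start: joints at [-1.156, 0.469, -0.049, 1.532, 0.024, 1.141, -0.082], TCP at [289.791, 609.648, 222.573] pointing down, gripper open.
Joint ranges: [-2.59, 2.59], [-0.33, 1.99], [-1.39, 1.29], [0.1, 2.45], [-1.04, 4.18], [0.21, 1.99], [-2.66, 2.66]. Speed limits (rad/s): [2.57, 2.57, 3.14, 3.14, 3.14, 3.14, 3.14].

## Interface

Orientations are given as a unit quaternion [w, x, y, z].
In Python, from cell import get_obs, capture, calibration, finish_job gives the robot as it stands. The module is installed in compiled form; this text tells all that it offers.
- The arm moves only by the shell command python3 -m crank 'ROWS' [OPENING] [FORCE]. ROWS is JSON, a list of rows, each a list of 6 numbers: the shift along the tool's x, y, z in cm, then the turn, a rotation vector about the tool's x, y, z in rad. A call has exactly 8 rows; each row shifts and turns the pose as measured when the row begins, along the tool's axes as they then stand; what a row does not reach is not made up. A row lasts 1/10 s, in which the tool goes at most 50 mm and 8.59 degrees, less where a joint would pass 70% of its speed; a pose out of reach is approached as far as the arm can. A call is refused whole if a number of a shift passes 5 or a number of a turn 0.15, either way. A call with a gripper value outside its range is refused whole. OPENING is the opening, from 0 (shut) to 1 (fully open), set as the call begins (- or left out, the last holds). The fingers move at their own pace and stop on an object; FORCE is the grip in N (left out, the last holds). Time passes only in rows, so rows that do not move let the fingers close, or fill a call up. It gives the time, the measured TCP pose, the force and the opening at its end, in the units of the state.
- get_obs(): the state, without advancing time (a new reading comes with each control period).
- capture(name): name is "side" or "top"; returns the picture (480x640x3 uint8, blue, green, red); there is no depth.
- calibration(name): a dict with "K" (3x3 intrinsics, pixels), "extrinsics" (4x4, takes a point from world to camera coordinates). Camera axes: x right, y up, looking along -z (the intrinsics and any distortion apply to the point x, -y, -z); pixel columns grow to the right and rows downward; lengths in mm; the calibration is good to about 2 mm. A picture is of the moment at which its call begins. calibration takes no time and is no camera call.
- finish_job(): hands the job in, once; it reports no verdict.
The state is a dict: "time_s": time; "joint_pos": joint angles; "dq": joint speeds; "effort": joint torques, N m; "position": TCP position; "tcp_rot": TCP orientation; "ft_force": force on the tool from outside, world axes, zero at the start; "moment": the same for the moment, N m; "opening": finger opening in mm.
Only numpy, scipy, OpenCV 4.12 (cv2) and the standard library are available. Lean on these libraries where they do the work, as an engineer would, in place of code of your own. Each camera call takes 0.05 s, during which the arm holds its last target.

## Working session

There is one attempt and no reset: what is moved stays moved. The work goes in short steps, Python scripts to look and compute and a shell command to move; the robot and the scene stay as the last step left them, time stands still between calls to the robot, and variables do not carry over. Pictures are saved under pics/ and viewed, and the job is handed in when it is done.

```bash
mkdir -p pics; ls; python3 - <<'E'
from cell import *
import cv2
print(get_obs())
for n in("side","top"):
    im=capture(n);cv2.imwrite(f"pics/{n}0.png",im);c=calibration(n);print(n,c)
E
```

```text
pics
{'time_s': 0.0, 'joint_pos': array([-1.15585601,  0.46943022, -0.04858919,  1.53370068,  0.02411921,
        1.14097183, -0.08232294]), 'dq': array([ 6.82959588e-04,  1.39208605e-03, -2.00803296e-03,  8.90280471e-05,
        1.69754777e-03,  1.84491508e-03,  1.28886553e-03]), 'effort': array([-5.95113079e-05, -5.07961357e+01, -8.03462556e-02, -2.36154592e+01,
       -6.12132833e-02,  3.78824619e-02,  1.77893494e-04]), 'position': array([289.59479486, 609.06063261, 221.50411332]), 'tcp_rot': array([-1.67544584e-04,  2.20097274e-01,  9.75477455e-01, -9.47177344e-04]), 'ft_force': array([-0.31074423,  0.72130808, -0.10369774]), 'moment': array([-0.03378775, -0.02739055, -0.01935967]), 'opening': 86.59327127057576}
side {'K': array([[611.39004215,   0.        , 310.43145725],
       [  0.        , 611.39004215, 241.20024809],
       [  0.        ,   0.        ,   1.        ]]), 'extrinsics': array([[ 7.98517027e-01, -6.01537501e-01,  2.28734059e-02,
        -5.23106172e+02],
       [ 3.00557974e-01,  4.31325008e-01,  8.50660709e-01,
        -1.63926637e+02],
       [-5.21570189e-01, -6.72392276e-01,  5.25217256e-01,
        -1.11850541e+03],
       [ 0.00000000e+00,  0.00000000e+00,  0.00000000e+00,
         1.00000000e+00]])}
top {'K': array([[454.13696865,   0.        , 324.33320395],
       [  0.        , 454.13696865, 233.58507299],
       [  0.        ,   0.        ,   1.        ]]), 'extrinsics': array([[ 2.70735926e-02, -9.99627002e-01, -3.58843714e-03,
        -1.19497975e+02],
       [ 9.75628756e-01,  2.56413315e-02,  2.17924422e-01,
        -5.54174173e+02],
       [-2.17751124e-01, -9.40097946e-03,  9.75959051e-01,
        -1.17736978e+03],
       [ 0.00000000e+00,  0.00000000e+00,  0.00000000e+00,
         1.00000000e+00]])}
```

View pics/side0.png

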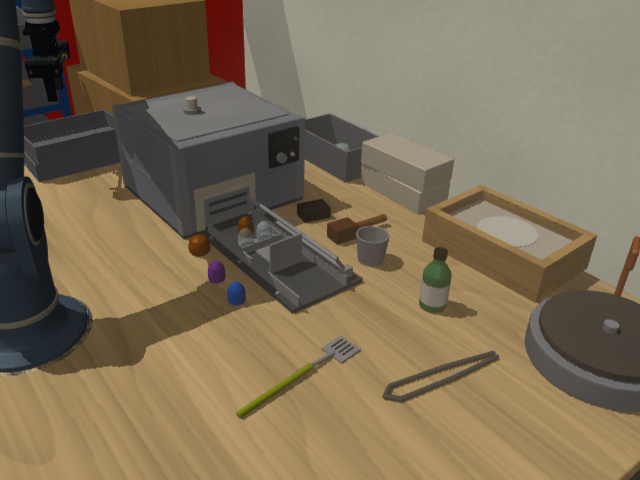

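View pics/top0.png

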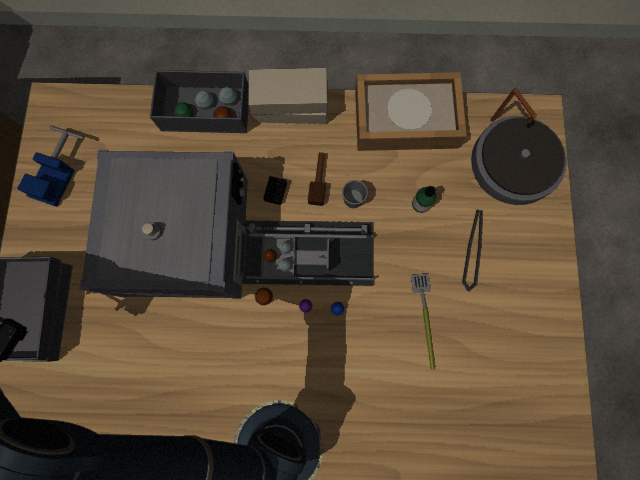

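```bash
python3 - <<'E'
import cv2
a=cv2.imread("pics/top0.png")[210:310,225:385];cv2.imwrite("pics/top_c.png",cv2.resize(a,None,fx=5,fy=5,interpolation=2))
a=cv2.imread("pics/side0.png")[170:315,185:370];cv2.imwrite("pics/side_c.png",cv2.resize(a,None,fx=4,fy=4,interpolation=2))
E
```

```text
(no output)
```

View pics/top_c.png

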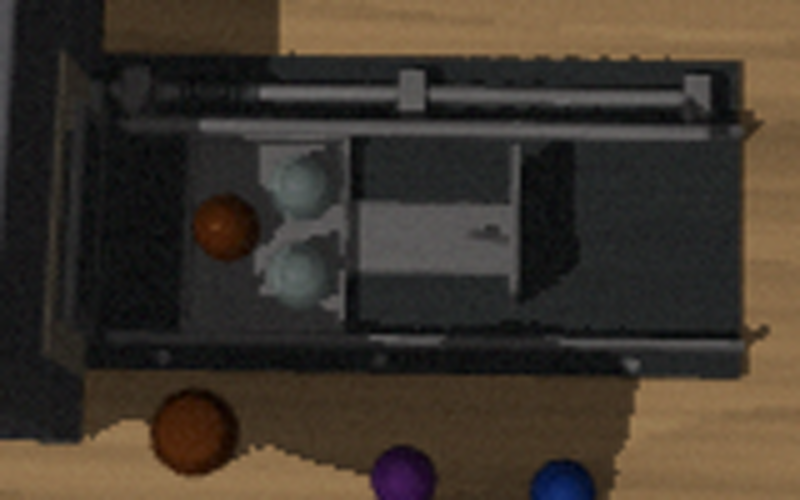

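View pics/side_c.png

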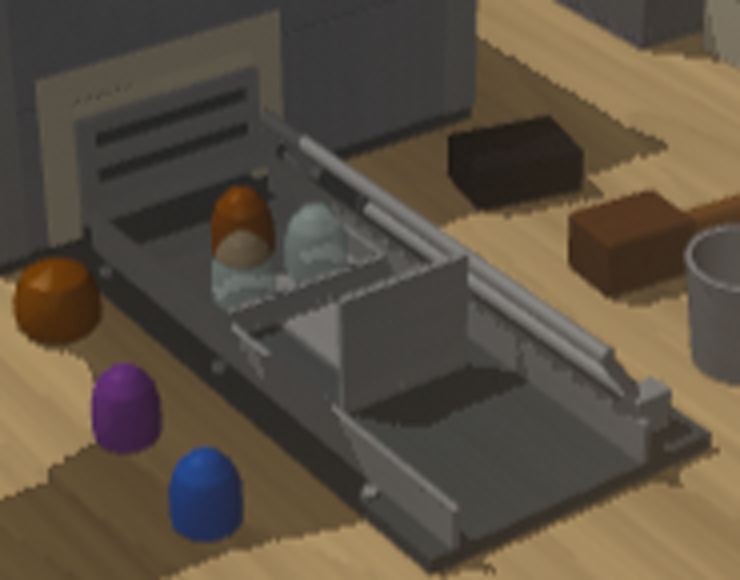

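```bash
cat > h.py <<'E'
import numpy as np, cv2
from cell import calibration
def proj(n,P):
    c=calibration(n);E=c["extrinsics"];P=np.atleast_2d(P)
    q=P@E[:3,:3].T+E[:3,3];q=q*[1,-1,-1];q=q@c["K"].T
    return q[:,:2]/q[:,2:]
def k2w(p,P):
    P=np.atleast_2d(np.array(P,float));c,s=np.cos(p[2]),np.sin(p[2])
    return np.c_[p[0]+c*P[:,0]-s*P[:,1],p[1]+s*P[:,0]+c*P[:,1],P[:,2]]
E
python3 - <<'E'
from h import *
from scipy.optimize import least_squares
T=lambda u,v:(225+u/5,210+v/5); S=lambda u,v:(185+u/4,170+v/4)
D=[("top",(105,-360,10),T(743,62)),("top",(-75,-360,10),T(743,376)),("side",(105,-360,10),S(711,434)),("side",(-75,-360,10),S(435,562)),
("side",(-40,None,80),S(341,301)),("side",(40,None,80),S(466,256)),("top",(-40,None,80),T(517,297)),("top",(40,None,80),T(517,145)),
("side",(-60,0,87),S(80,124)),("top",(51,-338,66),T(743,130))]
def r(p,full=False):
    o=[]
    for n,P,u in D:
        P=(P[0],P[1] if P[1] is not None else p[3],P[2])
        o.append(proj(n,k2w(p,P))[0]-u)
    return np.array(o) if full else np.ravel(o)
s=least_squares(r,[500,300,0,-230],loss="soft_l1",x_scale=[10,10,.1,10]);p=s.x
print(p,np.round(r(p,True),1).tolist()); np.save("kiln.npy",p)
for n in("top","side"):
    im=cv2.imread(f"pics/{n}0.png");im=cv2.resize(im,None,fx=1.25,fy=1.25)
    def L(*Q,c=(0,255,0)):
        q=proj(n,k2w(p,Q))*1.25;cv2.polylines(im,[np.int32(q*8)],False,c,1,16,3)
    L((-75,-360,10),(105,-360,10),(105,0,10),(-75,0,10),(-75,-360,10))
    L((-115,6,222),(225,6,222),(225,336,222),(-115,336,222),(-115,6,222),(-115,6,0),(225,6,0),(225,6,222))
    L((51,-338,66),(51,-22,66),c=(0,0,255)); L((-60,0,20),(-60,0,87),(60,0,87),c=(255,255,0))
    y=p[3];L((-40,y,10),(-40,y,80),(40,y,80),(40,y,10),c=(255,0,255))
    y0=y+142;L((-55,y0-45,28),(55,y0-45,28),(55,y0+45,28),(-55,y0+45,28),(-55,y0-45,28),c=(255,0,255))
    cv2.imwrite(f"pics/{n}_fit.png",im)
E
```

```text
[ 4.98683579e+02  1.13950769e+02  7.87971839e-03 -2.31911734e+02] [[0.4, -0.5], [0.7, -0.3], [0.3, 0.8], [-1.1, 0.5], [-0.5, 0.1], [-0.1, -0.4], [0.1, -1.5], [0.6, -0.8], [-0.6, -0.1], [-5.5, 0.0]]
```

View pics/side_fit.png

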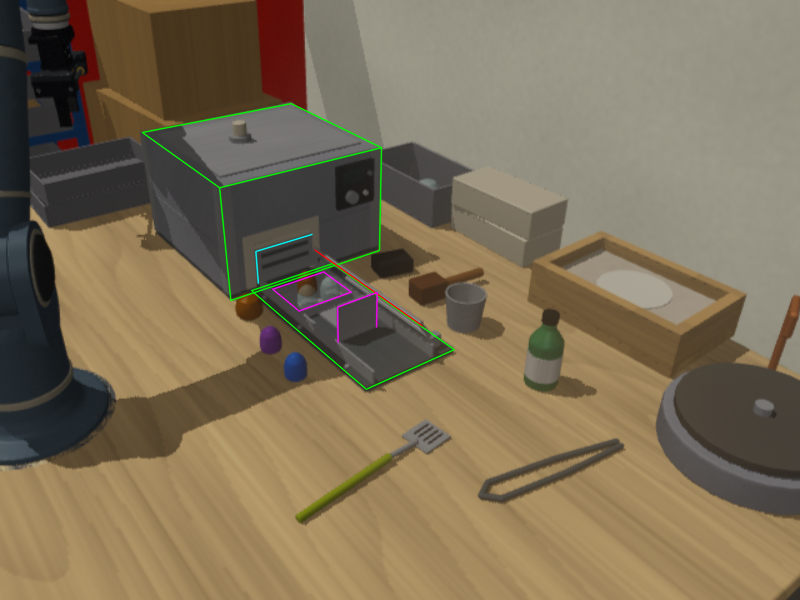

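View pics/top_fit.png

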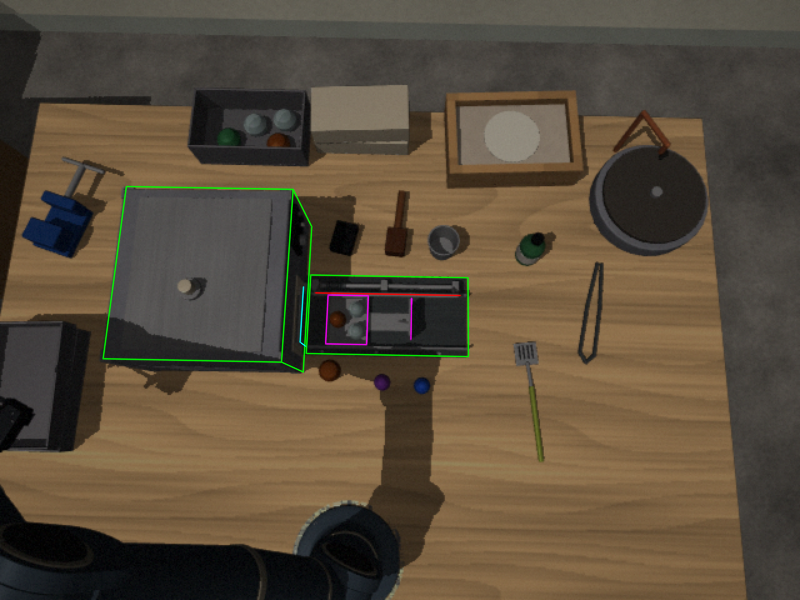

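```bash
cat > plan.py <<'E'
import sys,json
from h import *
from cell import get_obs
from scipy.spatial.transform import Rotation as R
o=get_obs();p=np.load("kiln.npy");q=np.array(o["tcp_rot"]);M=R.from_quat(q[[1,2,3,0]])
c=o["position"]; d=c-[p[0],p[1],0];C,S=np.cos(p[2]),np.sin(p[2])
print("t",round(o["time_s"],2),"world",np.round(c,1),"kiln",np.round([C*d[0]+S*d[1],-S*d[0]+C*d[1],c[2]],1),"F",np.round(o["ft_force"],1),"op",round(o["opening"],1),"j",np.round(o["joint_pos"],2))
Y=M.as_matrix()[:,1];Z=M.as_matrix()[:,2]
print("tool y yaw rel kiln x",round(np.arctan2(Y[1],Y[0])-p[2],4),"tilt",np.round(Z,3))
if len(sys.argv)>1:
    g=k2w(p,[float(v) for v in sys.argv[1:4]])[0]; n=int(sys.argv[4]); turn=R.from_euler("z",p[2]).as_matrix()@np.diag([1,-1,-1.])
    # goal: tool y=-? choose y axis along +kiln x : x=kiln... 
    G=R.from_matrix(np.c_[turn@[0,1,0]*0+np.array([-S*-1*-1,C,0]),[C,S,0],[0,0,-1]])
    rv=(M.inv()*G).as_rotvec()/n; P=c.copy();st=(g-c)/n
    for i in range(n):
        print(np.round(np.r_[M.inv().apply(st)/10,rv],3).tolist()); M=M*R.from_rotvec(rv)
E
python3 plan.py -13 -290 330 20; python3 plan.py
```

```text
t 0.1 world [289.6 609.1 221.6] kiln [-205.2  496.8  221.6] F [0.7 0.9 1. ] op 87.1 j [-1.16  0.47 -0.05  1.53  0.02  1.14 -0.08]
tool y yaw rel kiln x 1.1192 tilt [-0.001 -0.002 -1.   ]
[-2.582, -3.121, -0.536, -0.0, 0.0, 0.056]
[-2.752, -2.972, -0.537, -0.0, 0.0, 0.056]
[-2.914, -2.813, -0.537, -0.0, 0.0, 0.056]
[-3.067, -2.646, -0.537, -0.0, 0.0, 0.056]
[-3.21, -2.47, -0.538, -0.0, 0.0, 0.056]
[-3.343, -2.287, -0.538, -0.0, 0.0, 0.056]
[-3.466, -2.096, -0.538, -0.0, 0.0, 0.056]
[-3.577, -1.899, -0.539, -0.0, 0.0, 0.056]
[-3.678, -1.696, -0.539, -0.0, 0.0, 0.056]
[-3.767, -1.488, -0.539, -0.0, 0.0, 0.056]
[-3.844, -1.274, -0.54, -0.0, 0.0, 0.056]
[-3.91, -1.057, -0.54, -0.0, 0.0, 0.056]
[-3.963, -0.837, -0.54, -0.0, 0.0, 0.056]
[-4.003, -0.614, -0.541, -0.0, 0.0, 0.056]
[-4.031, -0.389, -0.541, -0.0, 0.0, 0.056]
[-4.047, -0.163, -0.541, -0.0, 0.0, 0.056]
[-4.049, 0.063, -0.541, -0.0, 0.0, 0.056]
[-4.039, 0.29, -0.541, -0.0, 0.0, 0.056]
[-4.017, 0.515, -0.542, -0.0, 0.0, 0.056]
[-3.982, 0.739, -0.542, -0.0, 0.0, 0.056]
t 0.1 world [289.6 609.1 221.6] kiln [-205.2  496.8  221.6] F [0.7 0.9 1. ] op 87.1 j [-1.16  0.47 -0.05  1.53  0.02  1.14 -0.08]
tool y yaw rel kiln x 1.1192 tilt [-0.001 -0.002 -1.   ]
```

```bash
python3 -m crank '[[0,0,-4,0,0,0.06],[0,0,-4,0,0,0.06],[-1.5,-1.5,-3,0,0,0.06],[-3,-2.8,0,0,0,0.06],[-3.1,-2.6,0,0,0,0.06],[-3.2,-2.4,0,0,0,0.06],[-3.4,-2.2,0,0,0,0.06],[-3.5,-2,0,0,0,0.06]]' 1 60; python3 plan.py -13 -290 330 12
```

```text
time_s: 0.9
position: [327.9, 385.9, 330.6]
tcp_rot: [-0.001, 0.45, 0.893, -0.006]
ft_force: [0.5, -0.2, -0.1]
opening: 87.2
t 0.9 world [327.9 385.9 330.6] kiln [-168.7  273.3  330.6] F [ 0.5 -0.2 -0.1] op 87.2 j [-1.03  0.11  0.09  1.77 -0.01  1.27 -0.3 ]
tool y yaw rel kiln x 0.6301 tilt [-0.007 -0.009 -1.   ]
[-4.557, -1.718, 0.04, -0.001, 0.001, 0.053]
[-4.641, -1.476, 0.036, -0.001, 0.001, 0.053]
[-4.712, -1.231, 0.032, -0.001, 0.001, 0.053]
[-4.77, -0.982, 0.029, -0.001, 0.001, 0.053]
[-4.815, -0.73, 0.025, -0.001, 0.001, 0.053]
[-4.847, -0.476, 0.022, -0.001, 0.001, 0.053]
[-4.865, -0.221, 0.019, -0.001, 0.001, 0.053]
[-4.87, 0.034, 0.016, -0.001, 0.001, 0.053]
[-4.862, 0.29, 0.013, -0.001, 0.001, 0.053]
[-4.84, 0.545, 0.011, -0.001, 0.001, 0.053]
[-4.804, 0.798, 0.009, -0.001, 0.001, 0.053]
[-4.756, 1.049, 0.007, -0.001, 0.001, 0.053]
```

```bash
python3 -m crank '[[-4.2,-1,0,0,0,0.053],[-4.4,-0.9,0,0,0,0.053],[-4.5,-0.8,0,0,0,0.053],[-4.6,-0.7,0,0,0,0.053],[-4.7,-0.6,0,0,0,0.053],[-4.8,-0.5,0,0,0,0.053],[-4.8,-0.2,0,0,0,0.053],[-4.8,0,0,0,0,0.053]]'; python3 plan.py -13 -290 200 8
```

```text
time_s: 1.7
position: [442.5, 17.9, 331.4]
tcp_rot: [-0.001, 0.633, 0.775, -0.006]
ft_force: [2.2, 0.1, 0.1]
opening: 87.0
t 1.7 world [442.5  17.9 331.4] kiln [-57.  -95.6 331.4] F [2.2 0.1 0.1] op 87.0 j [-0.63 -0.03  0.48  1.91  0.02  1.26  0.05]
tool y yaw rel kiln x 0.1933 tilt [-0.009 -0.009 -1.   ]
[-2.479, 0.089, 1.659, -0.001, 0.001, 0.024]
[-2.477, 0.147, 1.657, -0.001, 0.001, 0.024]
[-2.475, 0.205, 1.655, -0.001, 0.001, 0.024]
[-2.471, 0.263, 1.652, -0.001, 0.001, 0.024]
[-2.465, 0.32, 1.65, -0.001, 0.001, 0.024]
[-2.458, 0.378, 1.648, -0.001, 0.001, 0.024]
[-2.45, 0.435, 1.647, -0.001, 0.001, 0.024]
[-2.441, 0.492, 1.645, -0.001, 0.001, 0.024]
```

```bash
python3 -m crank '[[-2.6,0.1,1.2,0,0,0.026],[-2.6,0.2,1.5,0,0,0.026],[-2.6,0.2,1.7,0,0,0.026],[-2.6,0.3,1.7,0,0,0.026],[-2.6,0.4,1.8,0,0,0.026],[-2.6,0.4,1.8,0,0,0.026],[-2.6,0.5,1.8,0,0,0.026],[-2.6,0.5,1.7,0,0,0.026]]'; python3 plan.py -16 -290 120 8
python3 - <<'E'
from cell import *
import cv2
for n in("side","top"):cv2.imwrite(f"pics/{n}1.png",capture(n))
E
```

```text
time_s: 2.5
position: [489.4, -200.3, 197.5]
tcp_rot: [0.001, 0.715, 0.699, -0.003]
ft_force: [0.4, 0.3, 0.2]
opening: 86.9
t 2.5 world [ 489.4 -200.3  197.5] kiln [ -11.7 -314.1  197.5] F [0.4 0.3 0.2] op 86.9 j [-0.26  0.3   0.7   1.94 -0.22  0.98  0.51]
tool y yaw rel kiln x -0.0309 tilt [-0.003 -0.006 -1.   ]
[0.306, -0.06, 0.968, -0.0, 0.001, -0.004]
[0.305, -0.059, 0.968, -0.0, 0.001, -0.004]
[0.305, -0.059, 0.968, -0.0, 0.001, -0.004]
[0.304, -0.058, 0.968, -0.0, 0.001, -0.004]
[0.304, -0.057, 0.969, -0.0, 0.001, -0.004]
[0.303, -0.056, 0.969, -0.0, 0.001, -0.004]
[0.303, -0.055, 0.969, -0.0, 0.001, -0.004]
[0.302, -0.054, 0.969, -0.0, 0.001, -0.004]
```

View pics/side1.png

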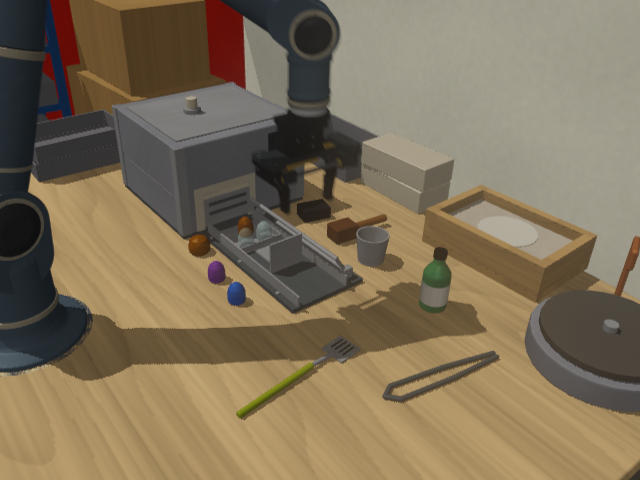

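View pics/top1.png

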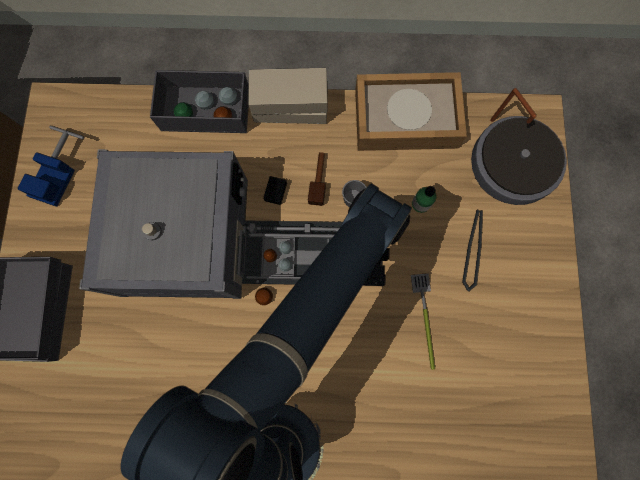

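```bash
python3 -m crank '[[0.3,-0.1,1,0,0,-0.004],[0.3,-0.1,1,0,0,-0.004],[0.3,-0.1,1,0,0,-0.004],[0.3,-0.1,1,0,0,-0.004],[0.3,-0.1,1.1,0,0,-0.004],[0.3,-0.1,1.1,0,0,-0.004],[0.3,-0.1,1.1,0,0,-0.004],[0.3,-0.1,0.9,0,0,-0.004]]'; python3 plan.py -20 -290 50 8
```

```text
time_s: 3.4
position: [479.4, -172.5, 108.6]
tcp_rot: [0.0, 0.702, 0.712, -0.004]
ft_force: [0.0, 0.8, -0.7]
opening: 87.4
t 3.4 world [ 479.4 -172.5  108.6] kiln [ -21.6 -286.3  108.6] F [ 0.   0.8 -0.7] op 87.4 j [-0.24  0.39  0.62  2.06 -0.31  0.79  0.59]
tool y yaw rel kiln x 0.0055 tilt [-0.005 -0.005 -1.   ]
[-0.043, 0.023, 0.733, -0.001, 0.001, 0.001]
[-0.043, 0.022, 0.733, -0.001, 0.001, 0.001]
[-0.044, 0.022, 0.733, -0.001, 0.001, 0.001]
[-0.044, 0.022, 0.733, -0.001, 0.001, 0.001]
[-0.045, 0.021, 0.733, -0.001, 0.001, 0.001]
[-0.045, 0.021, 0.733, -0.001, 0.001, 0.001]
[-0.046, 0.02, 0.733, -0.001, 0.001, 0.001]
[-0.046, 0.02, 0.733, -0.001, 0.001, 0.001]
```

```bash
python3 -m crank '[[0,0,0.7,0,0,0],[-0.1,0,0.7,0,0,0],[0,0,0.7,0,0,0],[-0.1,0,0.7,0,0,0],[0,0,0.7,0,0,0],[-0.1,0,0.7,0,0,0],[0,0,0.6,0,0,0],[0,0,0.4,0,0,0]]'; python3 plan.py 
python3 - <<'E'
from cell import *
import cv2
for n in("side","top"):cv2.imwrite(f"pics/{n}2.png",cv2.resize(capture(n)[130:330,180:420],None,fx=3,fy=3))
E
```

```text
time_s: 4.2
position: [479.2, -176.6, 51.5]
tcp_rot: [0.0, 0.703, 0.712, -0.004]
ft_force: [-0.8, -0.4, -0.2]
opening: 87.0
t 4.2 world [ 479.2 -176.6   51.5] kiln [ -21.8 -290.4   51.5] F [-0.8 -0.4 -0.2] op 87.0 j [-0.17  0.48  0.56  2.1  -0.39  0.67  0.66]
tool y yaw rel kiln x 0.0051 tilt [-0.005 -0.006 -1.   ]
```

View pics/side2.png

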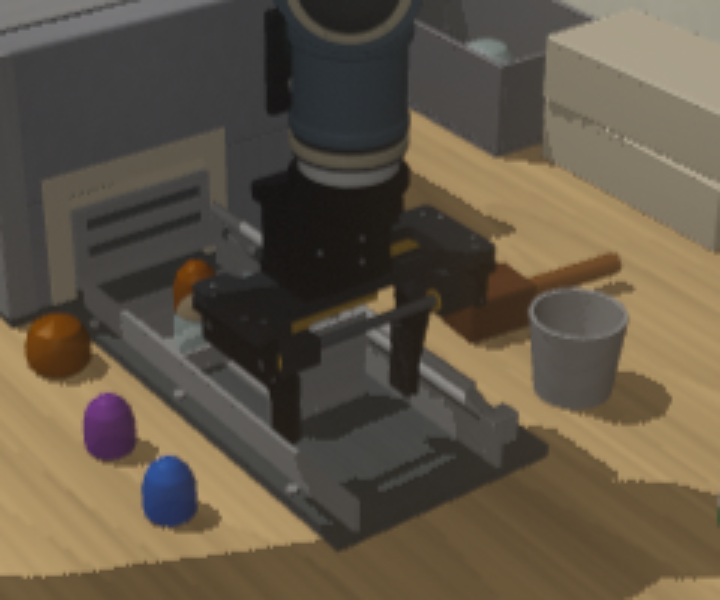

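```bash
python3 -m crank '[[0,0.7,0.3,0,0,0],[0,0.7,0.2,0,0,0],[0,0.8,0,0,0,0],[0,0.8,0,0,0,0],[0,0.8,0,0,0,0],[0,0.8,0,0,0,0],[0,0.8,0,0,0,0],[0,0.8,0,0,0,0]]'; python3 plan.py 
python3 - <<'E'
from cell import *
import cv2
for n in("side","top"):cv2.imwrite(f"pics/{n}3.png",cv2.resize(capture(n)[130:330,180:420],None,fx=3,fy=3))
E
```

```text
time_s: 5.1
position: [492.4, -175.5, 49.5]
tcp_rot: [-0.048, 0.705, 0.707, -0.024]
ft_force: [-23.3, 3.1, 27.3]
opening: 86.9
t 5.1 world [ 492.4 -175.5   49.5] kiln [  -8.5 -289.4   49.5] F [-23.3   3.1  27.3] op 86.9 j [-0.16  0.55  0.56  2.   -0.39  0.82  0.64]
tool y yaw rel kiln x -0.0045 tilt [-0.102  0.033 -0.994]
```

View pics/side3.png

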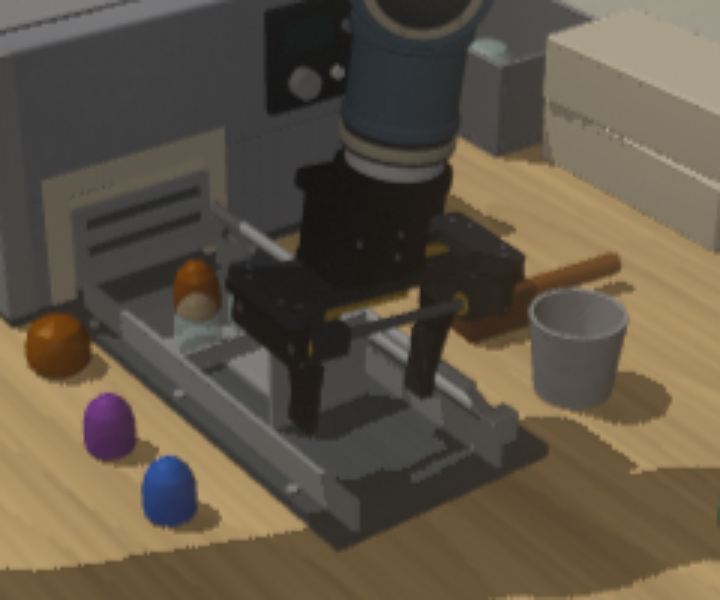

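View pics/top3.png

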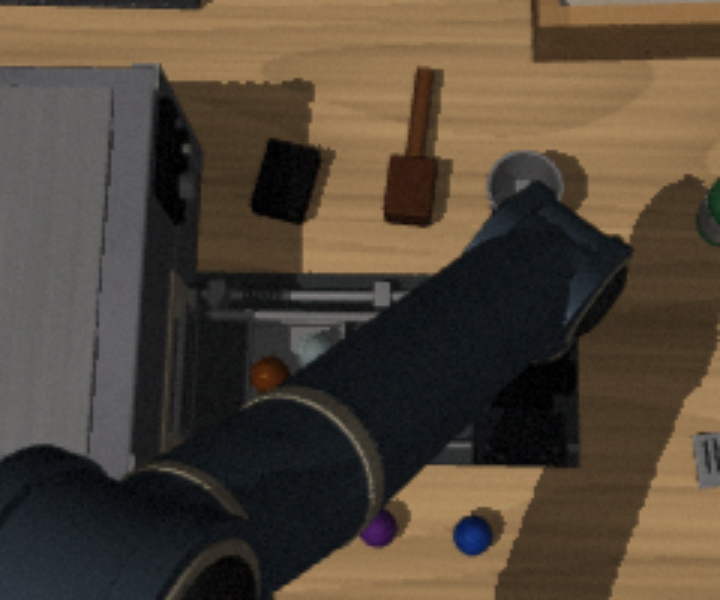

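```bash
python3 plan.py -22 -290 46 4
```

```text
t 5.2 world [ 492.4 -175.5   49.4] kiln [  -8.6 -289.4   49.4] F [-22.8   3.7  28.5] op 86.7 j [-0.16  0.55  0.56  2.   -0.39  0.82  0.64]
tool y yaw rel kiln x -0.0042 tilt [-0.103  0.033 -0.994]
[-0.02, -0.325, 0.119, -0.026, -0.008, -0.001]
[-0.018, -0.328, 0.111, -0.026, -0.008, -0.001]
[-0.017, -0.331, 0.102, -0.026, -0.008, -0.001]
[-0.016, -0.334, 0.094, -0.026, -0.008, -0.001]
```

```bash
python3 -m crank '[[0,-0.4,0,-0.02,-0.01,0],[0,-0.4,0,-0.02,-0.01,0],[0,-0.4,0,-0.03,-0.01,0],[0,-0.4,0.1,-0.03,-0.01,0],[0,0,0.2,0,0,0],[0,0,0.2,0,0,0],[0,0,0,0,0,0],[0,0,0,0,0,0]]'; python3 plan.py -22 -290 44 4
```

```text
time_s: 6.0
position: [480.3, -176.4, 46.8]
tcp_rot: [0.005, 0.706, 0.708, -0.002]
ft_force: [-0.0, -0.3, -0.2]
opening: 87.4
t 6.0 world [ 480.3 -176.4   46.8] kiln [ -20.7 -290.2   46.8] F [-0.  -0.3 -0.2] op 87.4 j [-0.17  0.49  0.55  2.1  -0.41  0.65  0.66]
tool y yaw rel kiln x -0.0045 tilt [ 0.004 -0.009 -1.   ]
[0.004, -0.032, 0.071, 0.001, 0.002, -0.001]
[0.004, -0.032, 0.071, 0.001, 0.002, -0.001]
[0.004, -0.032, 0.071, 0.001, 0.002, -0.001]
[0.004, -0.032, 0.071, 0.001, 0.002, -0.001]
```

```bash
python3 - <<'E'
from h import *
import cv2
p=np.load("kiln.npy")
for x in(-72,29):
  for z in(51.5,70,85,100,120): print(x,z,np.round((proj("side",k2w(p,(x,-299,z)))[0]-[180,130])*3))
from cell import capture
cv2.imwrite("pics/side4.png",cv2.resize(capture("side")[200:300,240:370],None,fx=6,fy=6,interpolation=2))
E
```

```text
-72 51.5 [287. 443.]
-72 70 [287. 420.]
-72 85 [287. 400.]
-72 100 [286. 381.]
-72 120 [286. 354.]
29 51.5 [410. 393.]
29 70 [410. 370.]
29 85 [411. 352.]
29 100 [412. 332.]
29 120 [413. 307.]
```

View pics/side4.png

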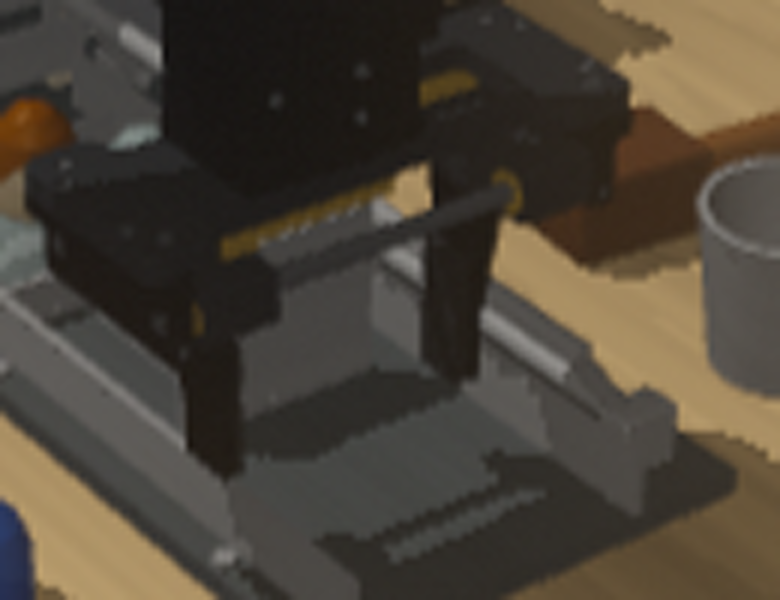

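```bash
python3 -m crank '[[0,0,-0.2,-0.06,0,0],[0,0,-0.1,-0.06,0,0],[0,0,0,-0.02,0,0],[0,0.6,0,0,0,0],[0,0.6,0,0,0,0],[0,0.6,-0.2,0,0,0],[0,0.6,-0.3,0,0,0],[0,0.6,-0.3,0,0,0]]'; python3 plan.py 
python3 - <<'E'
from cell import *
import cv2
cv2.imwrite("pics/side5.png",cv2.resize(capture("side")[160:300,220:370],None,fx=5,fy=5,interpolation=2))
E
```

```text
time_s: 6.85
position: [507.7, -176.2, 60.1]
tcp_rot: [0.05, 0.704, 0.707, 0.045]
ft_force: [-2.9, -0.5, -2.1]
opening: 86.6
t 6.85 world [ 507.7 -176.2   60.1] kiln [   6.8 -290.2   60.1] F [-2.9 -0.5 -2.1] op 86.6 j [-0.13  0.44  0.5   2.12 -0.48  0.55  0.73]
tool y yaw rel kiln x -0.0019 tilt [ 0.133 -0.007 -0.991]
```

View pics/side5.png

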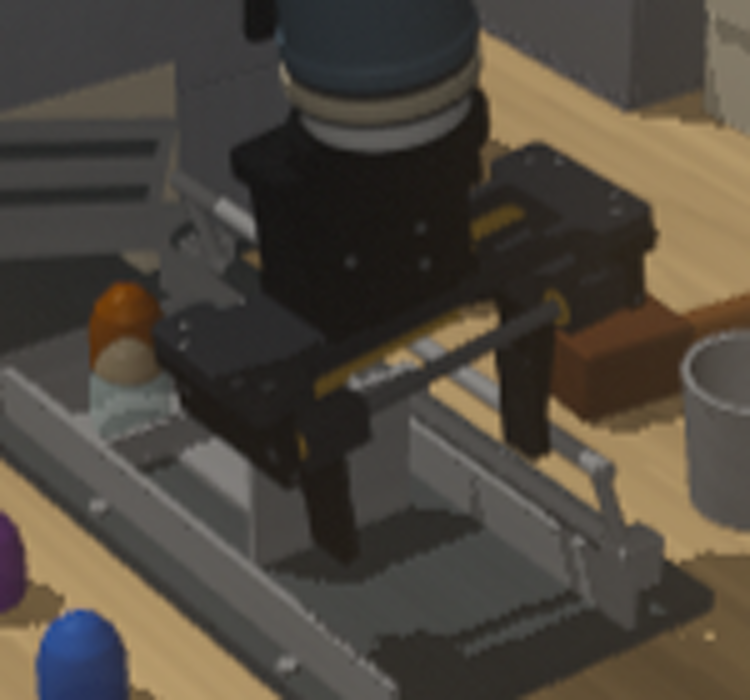

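```bash
python3 -m crank '[[0,0.5,0.1,0,0,0],[0,0.5,0.1,0,0,0],[0,0.5,0.2,0,0,0],[0,0.5,0.2,0,0,0],[0,0.5,0.2,0,0,0],[0,0.5,0.2,0,0,0],[0,0.3,0.2,0,0,0],[0,0.1,0.1,0,0,0]]'; python3 plan.py 
python3 - <<'E'
from cell import *
import cv2
cv2.imwrite("pics/side6.png",cv2.resize(capture("side")[160:300,220:370],None,fx=5,fy=5,interpolation=2))
E
```

```text
time_s: 7.7
position: [548.3, -175.5, 51.9]
tcp_rot: [0.05, 0.703, 0.708, 0.045]
ft_force: [-3.2, -0.3, 0.9]
opening: 87.1
t 7.7 world [ 548.3 -175.5   51.9] kiln [  47.4 -289.8   51.9] F [-3.2 -0.3  0.9] op 87.1 j [-0.12  0.5   0.49  2.04 -0.5   0.57  0.71]
tool y yaw rel kiln x 0.0006 tilt [ 0.134 -0.007 -0.991]
```

View pics/side6.png

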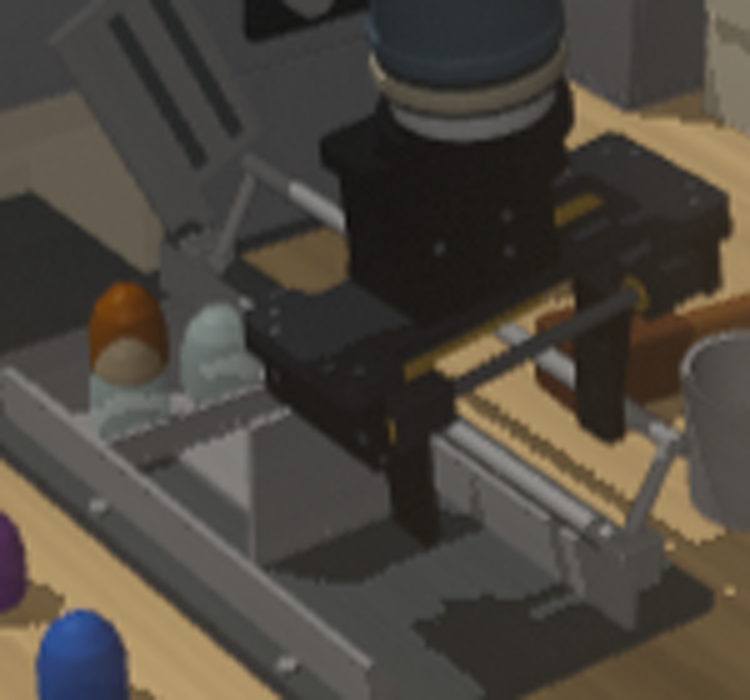

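```bash
cat > q.py <<'E'
from h import *
p=np.load("kiln.npy")
for q in np.arange(.7,1.36,.1):
    a=proj("side",k2w(p,(80+50*np.sin(q-.611),-338,25+50*np.cos(q-.611))))[0]
    b=proj("side",k2w(p,(80-140*np.cos(q)+62*np.sin(q),-3,25+140*np.sin(q)+62*np.cos(q))))[0]
    c=proj("side",k2w(p,(80-140*np.cos(q)-5*np.sin(q),-3,25+140*np.sin(q)-5*np.cos(q))))[0]
    print(round(q,2),np.round((a-[220,160])*5),np.round((b-[220,160])*5),np.round((c-[220,160])*5))
E
python3 q.py
```

```text
0.7 [652. 457.] [57. 14.] [-20. 141.]
0.8 [661. 455.] [83. -5.] [ -4. 115.]
0.9 [670. 453.] [111. -22.] [15. 90.]
1.0 [679. 453.] [138. -36.] [35. 67.]
1.1 [687. 454.] [166. -47.] [57. 46.]
1.2 [694. 456.] [195. -54.] [80. 26.]
1.3 [701. 459.] [222. -59.] [105.  10.]
```

```bash
python3 -m crank '[[0.4,0.2,0,0,0,0],[0.7,0.1,0,0,0,0],[0.7,0,0,0,0,0],[0.6,0,0,0,0,0],[0.5,0,0,0,0,0],[0.5,0,0,0,0,0],[0.4,0,0,0,0,0],[0.4,0,0,0,0,0]]'; python3 plan.py 50 -85 50 8
python3 - <<'E'
from cell import *
import cv2
cv2.imwrite("pics/side7.png",cv2.resize(capture("side")[160:300,220:370],None,fx=5,fy=5,interpolation=2))
E
```

```text
time_s: 8.55
position: [548.6, -132.5, 50.9]
tcp_rot: [0.05, 0.704, 0.707, 0.043]
ft_force: [-2.9, -2.0, -0.1]
opening: 87.2
t 8.55 world [ 548.6 -132.5   50.9] kiln [  48.  -246.8   50.9] F [-2.9 -2.  -0.1] op 87.2 j [-0.22  0.49  0.5   2.07 -0.49  0.55  0.63]
tool y yaw rel kiln x -0.0034 tilt [ 0.131 -0.01  -0.991]
[2.023, 0.017, -0.008, 0.016, 0.001, -0.001]
[2.023, 0.018, -0.005, 0.016, 0.001, -0.001]
[2.023, 0.019, -0.003, 0.016, 0.001, -0.001]
[2.023, 0.02, -0.0, 0.016, 0.001, -0.001]
[2.023, 0.021, 0.002, 0.016, 0.001, -0.001]
[2.023, 0.022, 0.004, 0.016, 0.001, -0.001]
[2.023, 0.023, 0.007, 0.016, 0.001, -0.001]
[2.023, 0.024, 0.009, 0.016, 0.001, -0.001]
```

View pics/side7.png

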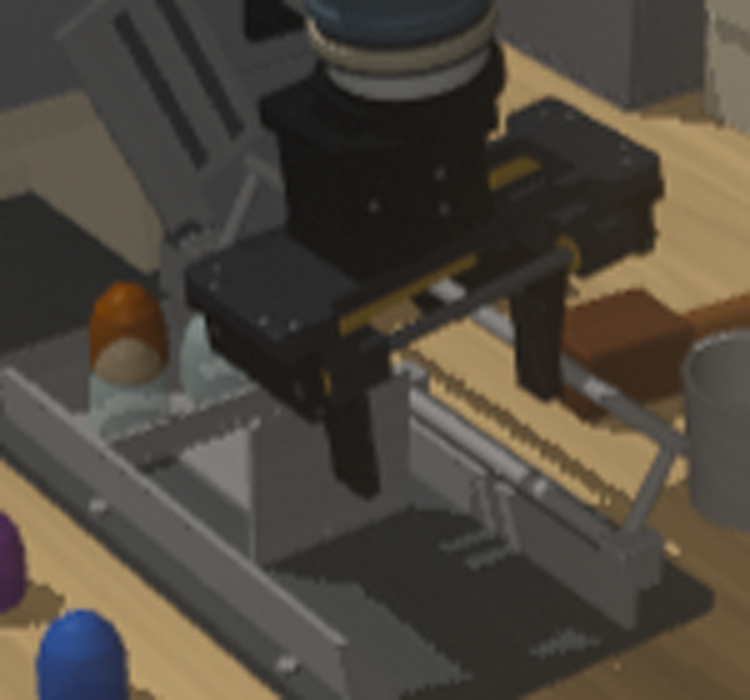

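```bash
python3 -m crank '[[0.3,0.05,0,0,0,0],[0.3,0.05,0,0,0,0],[0.3,0.05,0,0,0,0],[0.4,0.05,0,0,0,0],[0.4,0.05,0,0,0,0],[0.5,0.05,0,0,0,0],[0.5,0.05,0,0,0,0],[0.5,0.05,0,0,0,0]]'; python3 plan.py 
python3 - <<'E'
from cell import *
import cv2
cv2.imwrite("pics/side8.png",cv2.resize(capture("side")[160:300,220:370],None,fx=5,fy=5,interpolation=2))
E
```

```text
time_s: 9.4
position: [550.2, -114.6, 51.1]
tcp_rot: [0.058, 0.706, 0.705, 0.036]
ft_force: [-4.5, -7.8, -1.5]
opening: 87.5
t 9.4 world [ 550.2 -114.6   51.1] kiln [  49.7 -228.9   51.1] F [-4.5 -7.8 -1.5] op 87.5 j [-0.29  0.49  0.53  2.08 -0.47  0.54  0.56]
tool y yaw rel kiln x -0.0073 tilt [ 0.132 -0.031 -0.991]
```

View pics/side8.png

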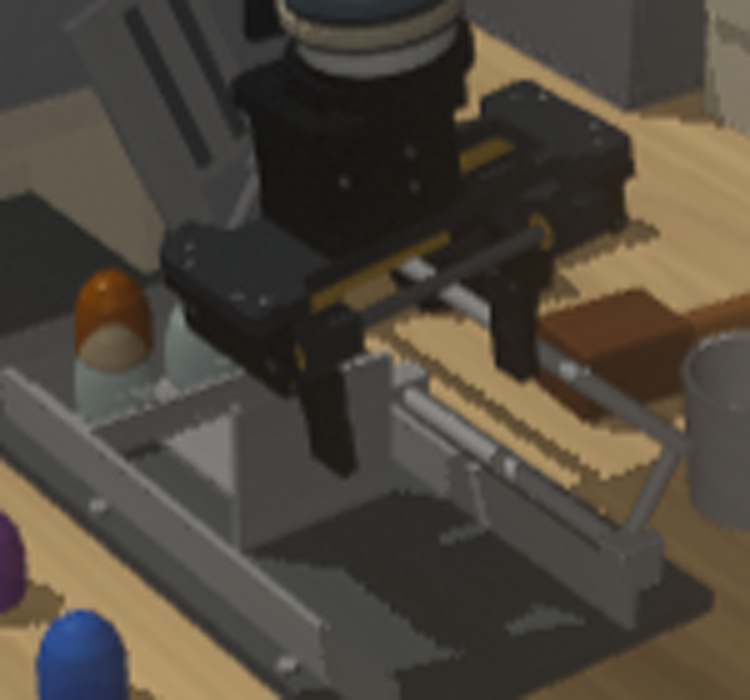

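```bash
python3 -m crank '[[0.5,0,0,0,0.01,0],[0.6,0,0,0,0.01,-0.001],[0.6,0.02,0,0,0.01,-0.001],[0.7,0.02,0,0,0.01,-0.001],[0.7,0,0,0,0.01,-0.001],[0.7,0,0,0,0.01,-0.001],[0.7,0,0,0,0.01,-0.001],[0.7,0,0,0,0.01,-0.001]]'; python3 plan.py 
python3 - <<'E'
from cell import *
import cv2
cv2.imwrite("pics/side9.png",cv2.resize(capture("side")[160:300,220:370],None,fx=5,fy=5,interpolation=2))
E
```

```text
time_s: 10.25
position: [549.3, -76.5, 50.7]
tcp_rot: [0.038, 0.704, 0.707, 0.058]
ft_force: [-3.3, -5.0, -3.1]
opening: 86.9
t 10.25 world [549.3 -76.5  50.7] kiln [  49.1 -190.9   50.7] F [-3.3 -5.  -3.1] op 86.9 j [-0.29  0.48  0.48  2.09 -0.52  0.55  0.57]
tool y yaw rel kiln x -0.0044 tilt [ 0.135  0.029 -0.99 ]
```

View pics/side9.png

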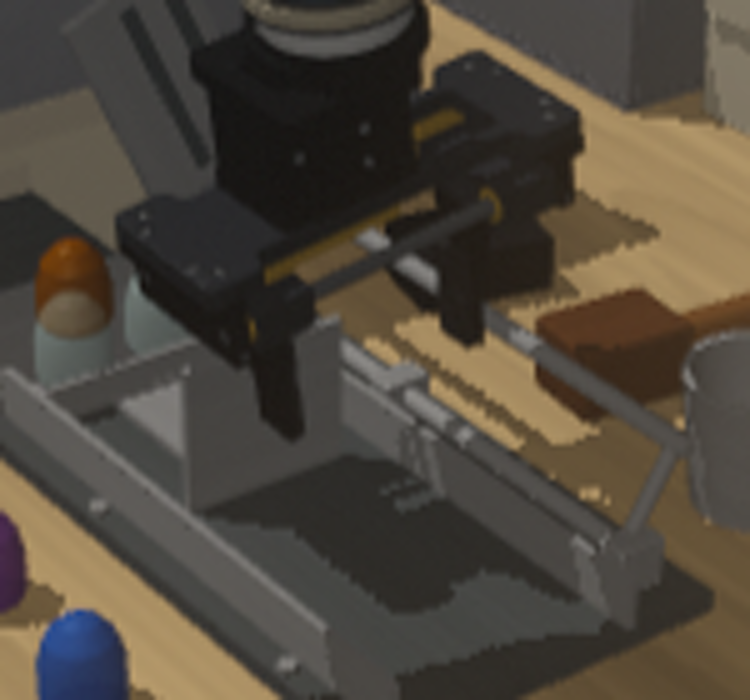

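```bash
python3 -m crank '[[0.6,0,0,0,-0.01,0],[0.7,0.03,0,0,-0.005,-0.001],[0.7,0.03,0,0,0,-0.001],[0.7,0.03,0,0,0,0],[0.7,0.03,0,0,0,0],[0.7,0,0,0,0,0],[0.7,0,0,0,0,0],[0.7,0,0,0,0,0]]'; python3 plan.py 
python3 - <<'E'
from cell import *
import cv2
cv2.imwrite("pics/side10.png",cv2.resize(capture("side")[140:280,190:340],None,fx=5,fy=5,interpolation=2))
E
```

```text
time_s: 11.1
position: [548.6, -35.9, 51.2]
tcp_rot: [0.052, 0.706, 0.705, 0.045]
ft_force: [-3.4, -7.2, -0.3]
opening: 86.7
t 11.1 world [548.6 -35.9  51.2] kiln [  48.7 -150.2   51.2] F [-3.4 -7.2 -0.3] op 86.7 j [-0.43  0.48  0.53  2.11 -0.47  0.52  0.43]
tool y yaw rel kiln x -0.0077 tilt [ 0.137 -0.009 -0.991]
```

View pics/side10.png

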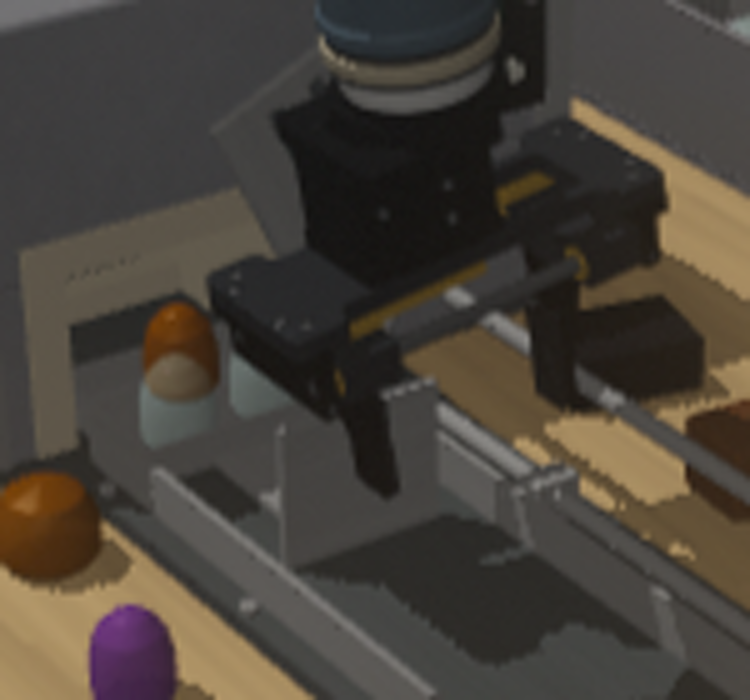

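```bash
python3 -m crank '[[0.6,0.03,0,0,0.001,-0.002],[0.7,0.03,0,0,0.001,-0.002],[0.7,0.03,0,0,0.001,-0.002],[0.7,0.03,0,0,0.001,-0.002],[0.7,0.03,0,0,0.001,0],[0.7,0.03,0,0,0.001,0],[0.6,0.03,0,0,0.001,0],[0.5,0.03,0,0,0.001,0]]'; python3 plan.py 
python3 - <<'E'
from cell import *
import cv2
cv2.imwrite("pics/side11.png",cv2.resize(capture("side")[140:280,190:340],None,fx=5,fy=5,interpolation=2))
E
```

```text
time_s: 11.95
position: [548.0, 1.8, 51.2]
tcp_rot: [0.055, 0.704, 0.707, 0.04]
ft_force: [-3.7, -7.3, 0.3]
opening: 87.0
t 11.95 world [548.    1.8  51.2] kiln [  48.4 -112.6   51.2] F [-3.7 -7.3  0.3] op 87.0 j [-0.54  0.48  0.56  2.11 -0.45  0.52  0.34]
tool y yaw rel kiln x -0.0029 tilt [ 0.135 -0.021 -0.991]
```

View pics/side11.png

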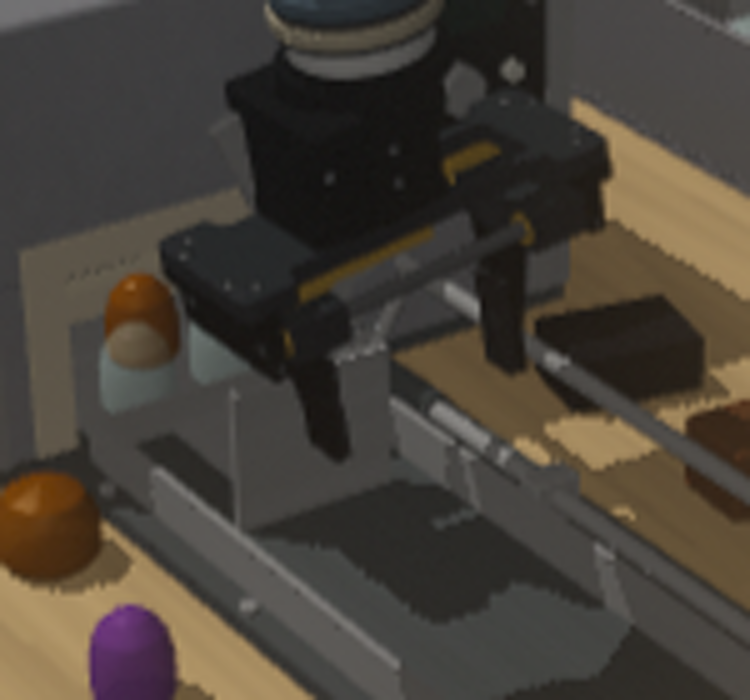

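```bash
python3 -m crank '[[0.5,0.03,0,0,0.004,0],[0.5,0.03,0,0,0.004,0],[0.5,0.03,0,0,0.004,0],[0.5,0.03,0,0,0.003,0],[0.4,0.03,0,0,0.002,0],[0.4,0.03,0,0,0.002,0],[0.4,0.03,0,0,0,0],[0.3,0,0,0,0,0]]'; python3 plan.py 
python3 - <<'E'
from cell import *
import cv2
cv2.imwrite("pics/side12.png",cv2.resize(capture("side")[140:280,190:340],None,fx=5,fy=5,interpolation=2))
from h import *
p=np.load("kiln.npy")
for y in range(-115,-65,10): print(y,np.round((proj("side",k2w(p,(-40,y,80)))[0]-[190,140])*5),np.round((proj("side",k2w(p,(-40,y,34)))[0]-[190,140])*5))
E
```

```text
time_s: 12.8
position: [547.1, 22.7, 51.0]
tcp_rot: [0.054, 0.705, 0.706, 0.04]
ft_force: [-2.9, -7.6, 0.2]
opening: 87.1
t 12.8 world [547.1  22.7  51. ] kiln [ 47.7 -91.7  51. ] F [-2.9 -7.6  0.2] op 87.1 j [-0.58  0.48  0.57  2.11 -0.45  0.53  0.29]
tool y yaw rel kiln x -0.006 tilt [ 0.132 -0.02  -0.991]
-115 [245. 409.] [250. 500.]
-105 [233. 400.] [237. 490.]
-95 [221. 390.] [226. 481.]
-85 [209. 381.] [214. 471.]
-75 [197. 372.] [202. 462.]
```

View pics/side12.png

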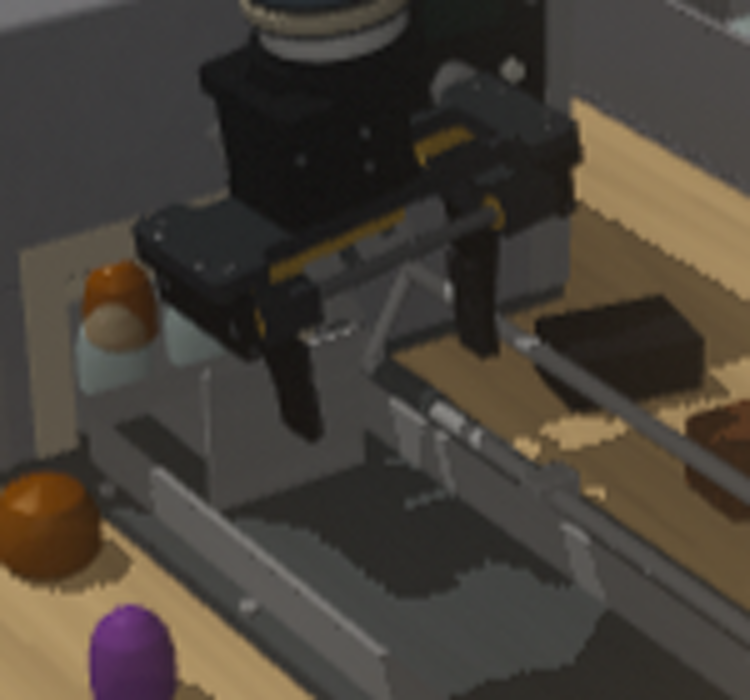

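```bash
python3 -m crank '[[0.4,0.04,0,0,0.005,-0.001],[0.4,0.04,0,0,0.005,-0.001],[0.4,0.04,0,0,0.005,-0.001],[0.3,0.03,0,0,0.003,-0.001],[0.3,0.03,0,0,0.002,0],[0.3,0.03,0,0,0.002,0],[0.3,0.03,0,0,0,0],[0.3,0,0,0,0,0]]'; python3 plan.py 
python3 - <<'E'
from cell import *
import cv2
cv2.imwrite("pics/side13.png",cv2.resize(capture("side")[140:280,190:340],None,fx=5,fy=5,interpolation=2))
E
```

```text
time_s: 13.65
position: [546.7, 31.2, 50.9]
tcp_rot: [0.054, 0.704, 0.707, 0.038]
ft_force: [-2.6, -9.9, 0.2]
opening: 87.1
t 13.65 world [546.7  31.2  50.9] kiln [ 47.4 -83.2  50.9] F [-2.6 -9.9  0.2] op 87.1 j [-0.6   0.49  0.57  2.11 -0.45  0.53  0.28]
tool y yaw rel kiln x -0.0023 tilt [ 0.129 -0.022 -0.991]
```

View pics/side13.png

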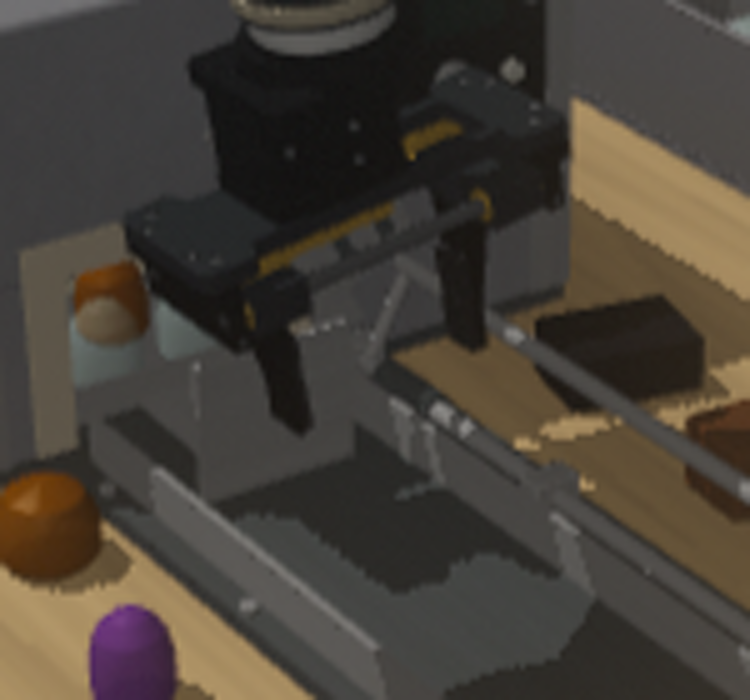

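```bash
python3 -m crank '[[0.3,0.05,0,0,0.004,0],[0.4,0.05,0,0,0.004,0],[0.4,0.05,0,0,0.004,0],[0.4,0.03,0,0,0.003,0],[0.4,0,0,0,0.002,0],[0.4,0,0,0,0.002,0],[0.4,0,0,0,0,0],[0.4,0,0,0,0,0]]'; python3 plan.py 
python3 - <<'E'
from cell import *
import cv2
cv2.imwrite("pics/side14.png",cv2.resize(capture("side")[140:280,190:340],None,fx=5,fy=5,interpolation=2))
E
```

```text
time_s: 14.5
position: [546.9, 30.8, 51.1]
tcp_rot: [0.061, 0.704, 0.707, 0.031]
ft_force: [-1.4, -13.1, 0.1]
opening: 86.9
t 14.5 world [546.9  30.8  51.1] kiln [ 47.5 -83.6  51.1] F [ -1.4 -13.1   0.1] op 86.9 j [-0.63  0.49  0.59  2.11 -0.43  0.53  0.25]
tool y yaw rel kiln x 0.0002 tilt [ 0.13  -0.043 -0.991]
```

View pics/side14.png

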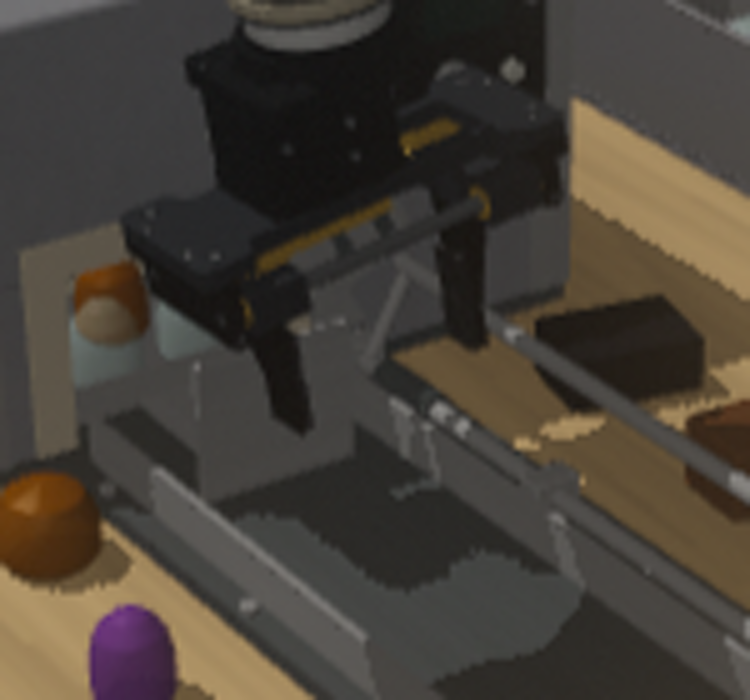

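```bash
python3 -m crank '[[-0.2,0.03,0,0,0.005,0],[-0.3,0.03,0,0,0.005,0],[-0.4,0.03,0,0,0.005,0],[-0.5,0.03,0,0,0.005,0],[-0.5,0,0,0,0.005,0],[-0.5,0,0,0,0.005,0],[-0.5,0,0,0,0.005,0],[-0.3,0,0,0,0,0]]'; python3 plan.py 
python3 - <<'E'
from cell import *
import cv2
cv2.imwrite("pics/side15.png",cv2.resize(capture("side")[140:280,190:340],None,fx=5,fy=5,interpolation=2))
E
```

```text
time_s: 15.35
position: [547.0, 4.4, 51.3]
tcp_rot: [0.043, 0.7, 0.711, 0.045]
ft_force: [-3.1, 2.4, -0.5]
opening: 87.1
t 15.35 world [547.    4.4  51.3] kiln [  47.4 -110.    51.3] F [-3.1  2.4 -0.5] op 87.1 j [-0.51  0.48  0.53  2.11 -0.47  0.54  0.37]
tool y yaw rel kiln x 0.0083 tilt [ 0.125  0.003 -0.992]
```

View pics/side15.png

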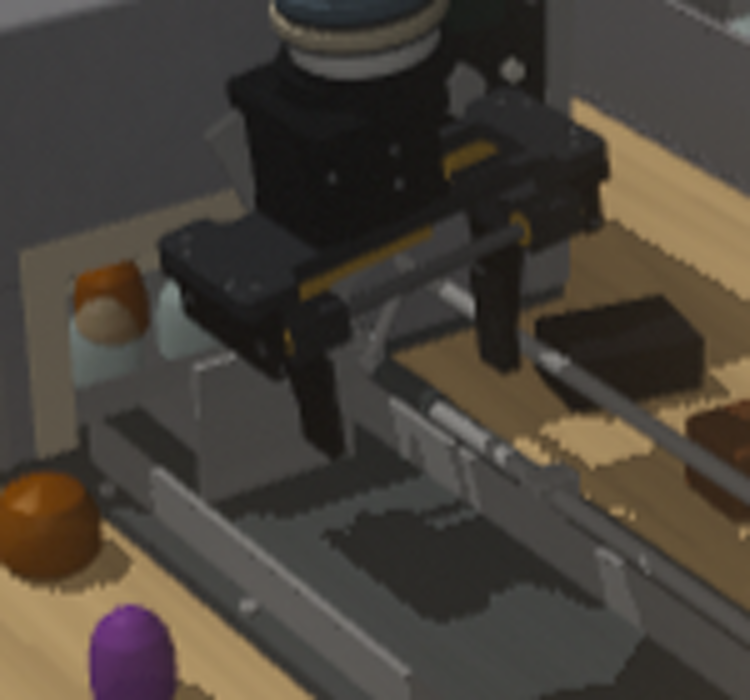

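```bash
python3 -m crank '[[0,-0.4,-0.2,0,0,0],[-0.1,-0.6,-0.2,0,0,0],[-0.1,-0.7,-0.2,0,0,0],[-0.1,-0.7,-0.2,0,0,0],[0,-0.7,-0.1,0,0,0],[0,-0.7,-0.1,0,0,0],[0,-0.7,0,0,0,0],[0,-0.7,0,0,0,0]]'; python3 plan.py 
python3 - <<'E'
from cell import *
import cv2
cv2.imwrite("pics/side16.png",cv2.resize(capture("side")[140:280,190:340],None,fx=5,fy=5,interpolation=2))
E
```

```text
time_s: 16.2
position: [490.6, -2.4, 55.2]
tcp_rot: [0.046, 0.701, 0.71, 0.045]
ft_force: [0.5, 0.1, 0.2]
opening: 87.3
t 16.2 world [490.6  -2.4  55.2] kiln [  -9.  -116.3   55.2] F [0.5 0.1 0.2] op 87.3 j [-0.54  0.4   0.56  2.23 -0.44  0.48  0.37]
tool y yaw rel kiln x 0.005 tilt [ 0.128 -0.    -0.992]
```

View pics/side16.png

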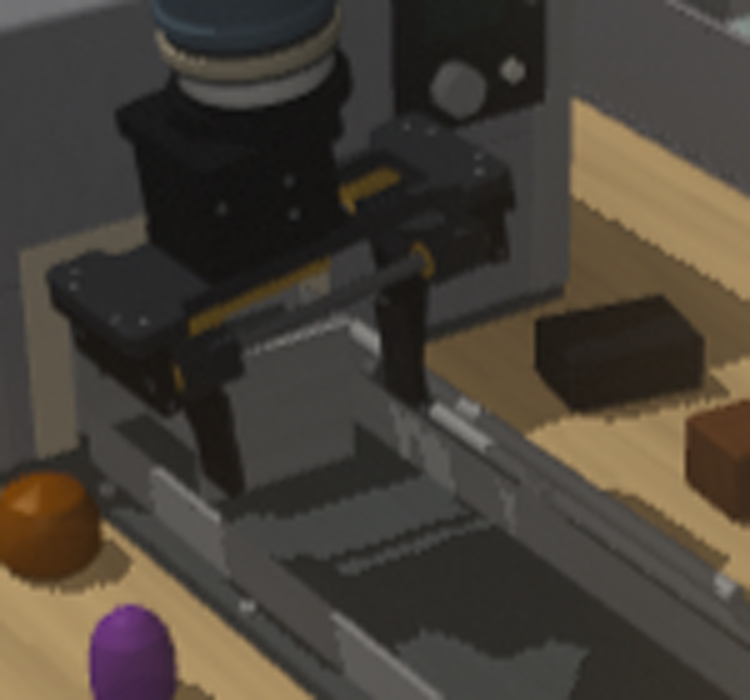

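```bash
python3 -m crank '[[0,-0.5,0,0,0,0],[0,-0.5,0,0,0,0],[0,-0.5,0,0,0,0],[-0.3,0,-1,0,0,0],[-0.5,0,-2,0,0,0],[-1,0,-3,0,0,0],[-1,0,-3,0,0,0],[-1,0,-3,0,0,0]]'; python3 plan.py
```

```text
time_s: 17.05
position: [460.2, -42.8, 176.7]
tcp_rot: [0.048, 0.701, 0.71, 0.044]
ft_force: [-0.1, 1.7, -0.2]
opening: 87.0
t 17.05 world [460.2 -42.8 176.7] kiln [ -39.7 -156.5  176.7] F [-0.1  1.7 -0.2] op 87.0 j [-0.71  0.12  0.78  2.19 -0.13  0.74  0.16]
tool y yaw rel kiln x 0.0047 tilt [ 0.129 -0.004 -0.992]
```

```bash
python3 -m crank '[[-2,0,-3,0,0,0],[-3,0,-3,0,0,0],[-4,0,-2,0,0,0],[-4,0,0,0,0,0],[-4,0,0,0,0,0],[-3,0,0,0,0,0],[-1,0,0,0,0,0],[0,0,0,0,0,0]]'; python3 plan.py 
python3 - <<'E'
from cell import *
import cv2
a=capture("side");b=capture("top")
cv2.imwrite("pics/side17.png",a);cv2.imwrite("pics/top17.png",b)
cv2.imwrite("pics/side17c.png",cv2.resize(a[140:280,190:340],None,fx=5,fy=5,interpolation=2))
E
```

```text
time_s: 17.85
position: [453.4, -267.6, 272.8]
tcp_rot: [0.057, 0.702, 0.708, 0.053]
ft_force: [-0.3, -0.5, -0.1]
opening: 86.9
t 17.85 world [ 453.4 -267.6  272.8] kiln [ -48.3 -381.2  272.8] F [-0.3 -0.5 -0.1] op 86.9 j [-0.4   0.15  1.02  1.95 -0.25  1.    0.73]
tool y yaw rel kiln x 0.0002 tilt [ 0.154 -0.005 -0.988]
```

View pics/side17c.png

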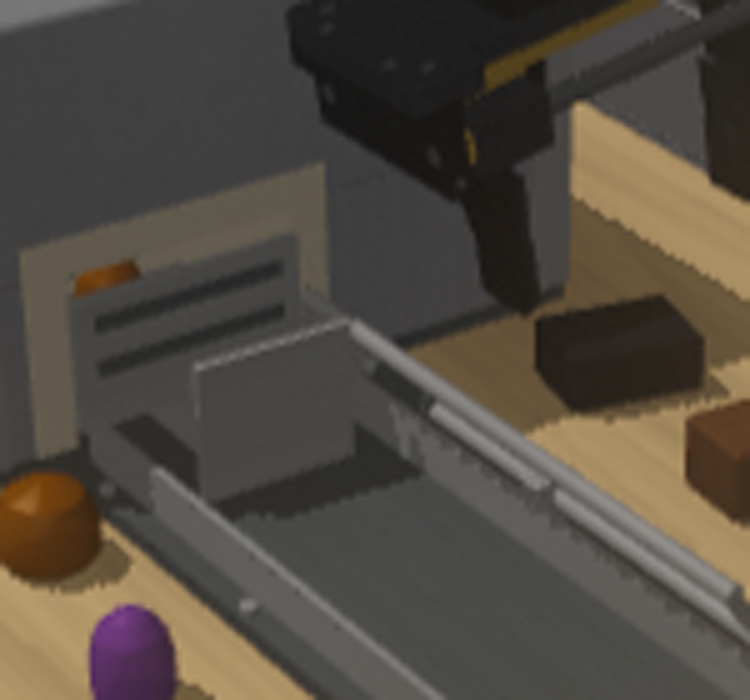

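View pics/top17.png

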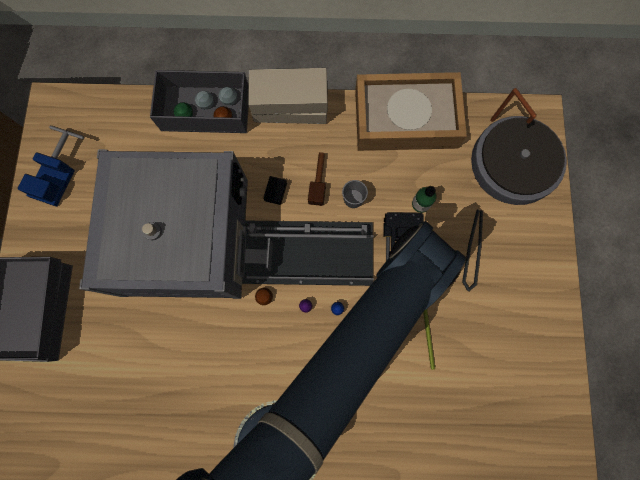

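View pics/side17.png

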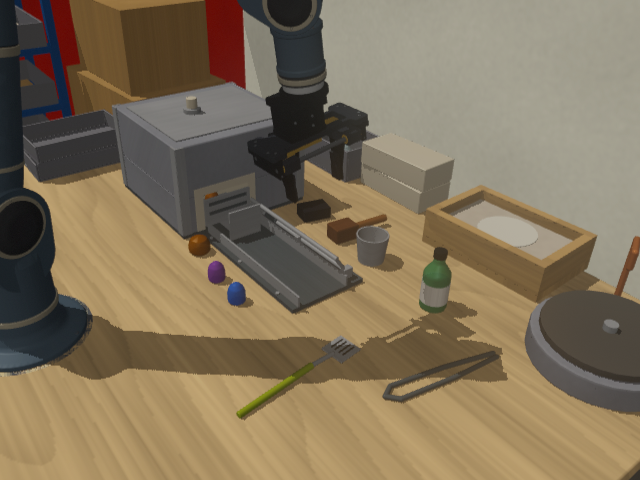

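```bash
python3 - <<'E'
import cv2,numpy as np
a=cv2.imread("pics/side0.png");b=cv2.imread("pics/side17.png")
c=np.hstack([cv2.resize(x[165:255,195:275],None,fx=5,fy=5,interpolation=2) for x in(a,b)]);cv2.imwrite("pics/cmp.png",c)
E
```

```text
(no output)
```

View pics/cmp.png

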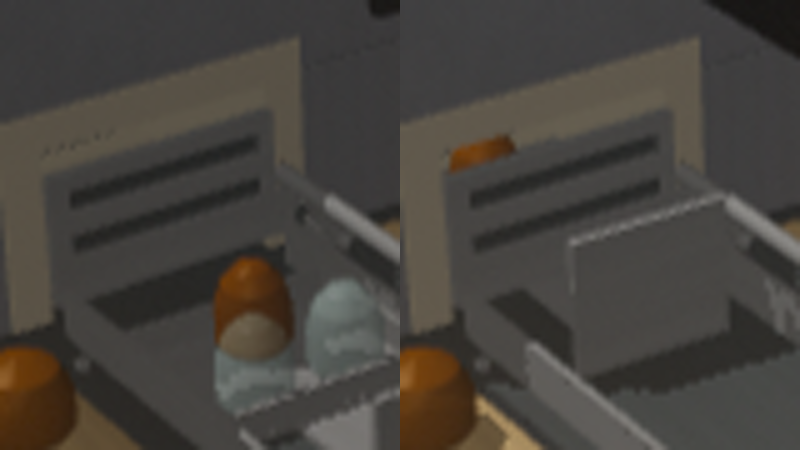

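Left is the start, right is now. The gate leaf sits at the same pixels in both, so it is fully shut. The plate corner is where it should be with the tray home, and the amber glass stands behind the leaf. The arm is clear, so I'm handing the job in.

```bash
python3 -c "
from cell import *
print(get_obs()['dq'].round(3)); print(finish_job())"
```

```text
[-0.022 -0.006 -0.024  0.015 -0.009  0.002 -0.   ]
the job is handed in; nothing more can be done
None
```

The tray is in the kiln against the stop, the gate has swung shut across the strap, and the job is handed in at about 18 s of the 45 s. I pushed the hand bar aside with the back of one finger. With the gate held at about 1.1 rad, the other finger pushed the tray by its end plate along the guide. I then backed off, let the bar follow the finger down, and moved the arm clear.

**Last checks:**
- **Tray:** the tool stopped advancing at the end while the push force rose to 13 N. The end plate measures about 75 mm before the gate, which is the home position.
- **Gate:** the leaf lies at the same pixels as in the first picture, so I read it as fully shut.
- **Glass:** the amber paperweight stands upright behind the leaf. The two clear ones are hidden by the shut gate now, but stood upright where visible during the push.
- **Bystanders:** all look unmoved by eye in the pictures; I did not measure their positions. The arm hid part of the skimmer in the last top view, but it looks in place in the side view.
- **Robot:** the arm was clear of everything, with about zero force at the wrist.

**What went wrong:** the first push on the bar jammed on friction, with about 36 N at the wrist and the tool tilting 0.1 rad. The gate looked still shut in the picture taken then. I backed off, tilted the finger the other way and followed the bar's arc, and it then moved with about 3 N.

I judged contact between the finger and the gate only from the wrist force and the pictures; there was no direct reading of it.

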